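# Put the round medicine bottles in their stands

### The job

Pick out the three round amber bottles and stand each one upright in the round steel stand of its own size: the small bottle in the small stand, the medium in the medium and the large in the large. Set them down gently without dropping or tipping any, flat inside the rim, and leave the two square bottles and the syringe where they are.

Things in the scene. Friction and masses are not known exactly. Their poses are not given: they have to be found in the camera images.
- round_small_center (a point): Centre, half-way up (34 mm above its underside), of the small ROUND amber glass medicine bottle: 30 mm diameter, 68 mm tall overall, straight round sides up to 45 mm, then a shoulder and a white cap 23 mm wide. White paper band round the body. z is its upright axis. Stands loose on the table; can be gripped round the body from above.
- round_medium_center (a point): Centre, half-way up (38 mm above its underside), of the medium ROUND amber glass medicine bottle: 42 mm diameter, 76 mm tall overall, straight round sides up to 50 mm, then a shoulder and a white cap 32 mm wide. White paper band round the body. z is its upright axis. Stands loose on the table; can be gripped round the body from above.
- round_large_center (a point): Centre, half-way up (42 mm above its underside), of the large ROUND amber glass medicine bottle: 54 mm diameter, 84 mm tall overall, straight round sides up to 55 mm, then a shoulder and a white cap 41 mm wide. White paper band round the body. z is its upright axis. Stands loose on the table; can be gripped round the body from above.
- stand_small: The small stand: low round steel dish fixed to the table, 56 mm outside diameter, 10 mm high, with a flat round recess 46 mm wide whose floor is 4 mm above the table (wall 5 mm, rim 6 mm above that floor). Origin: centre of its underside, on the table; z up. It is for the small round bottle, whose centre comes to 38 mm above the table when it stands in it.
- stand_medium: The medium stand: low round steel dish fixed to the table, 68 mm outside diameter, 10 mm high, with a flat round recess 58 mm wide whose floor is 4 mm above the table (wall 5 mm, rim 6 mm above that floor). Origin: centre of its underside, on the table; z up. It is for the medium round bottle, whose centre comes to 42 mm above the table when it stands in it.
- stand_large: The large stand: low round steel dish fixed to the table, 80 mm outside diameter, 10 mm high, with a flat round recess 70 mm wide whose floor is 4 mm above the table (wall 5 mm, rim 6 mm above that floor). Origin: centre of its underside, on the table; z up. It is for the large round bottle, whose centre comes to 46 mm above the table when it stands in it.
- square_short_center (a point): Centre, half-way up, of the short SQUARE amber glass bottle, a bystander: 36 x 36 mm body, 70 mm tall, white round cap. z up, x and y normal to its sides.
- square_tall_center (a point): Centre, half-way up, of the tall SQUARE amber glass bottle, a bystander: 46 x 46 mm body, 82 mm tall, white round cap. z up, x and y normal to its sides.
- syringe_center (a point): Middle of the barrel of an oral syringe lying loose on the table, a bystander: clear barrel 18 mm thick, about 145 mm long overall along its y axis, 24 mm high; the point is 12 mm above the table.

How it is judged:
By the outcome, as a careful person would: the job done as asked, in the order asked, and still so for the second after the job is handed in, with the robot touching nothing.
It also fails if it takes over 83 s, if anything falls off the work surface, if the arm or the gripper's body presses on something with over 40 N, if the wrist force passes 120 N, or if a joint passes its speed limit or range.

### The arm

A 6-joint arm with a two-finger parallel gripper is mounted at the origin on the work surface. World frame = base frame: x ahead of the robot, y to its left, z up, the work surface at z = 0. Lengths are in m, angles in rad, forces in N, time in s.
With the tool pointing down it reaches from about 0.225 to 0.875 m from the base axis. Payload 3.4 kg.
Tool frame: the origin (TCP) lies midway between the tips of the shut fingers; the grasp point (between the pads) lies 19 mm behind it (robot.tcp_to_grasp is the distance from the TCP to the grasp point, in m); y points along the fingers, x is the direction in which the jaws open and shut, and the axes are right-handed (so a half turn about y gives the same grasp; the last joint's range is limited). The gripper opens to 85 mm and grips with 20 to 120 N. Pads are 22 mm wide; open, the fingers measure 114 mm over their backs; the gripper's body (76 mm by 85 mm) begins 54 mm behind the grasp point. The pads swing forward as they close: fully open they stand 13 mm farther back than shut.
Start: joints at [-1.327, 0.276, 1.505, -0, 1.361, -0.121], TCP at [0.205, -0.537, 0.231] pointing down, gripper open.
Joint ranges: [-2.89, 2.89], [-0.75, 2.08], [0.22, 2.7], [-1.18, 4.32], [0.11, 2.71], [-2.7, 2.7]. Speed limits (rad/s): [2.57, 2.57, 3.14, 3.14, 3.14, 3.14].

### API

Orientations are given as a unit quaternion [w, x, y, z].
In Python, from rig import monitor, optics, sign_off, robot gives the robot as it stands. The module is installed in compiled form; this text tells all that it offers.
- The arm moves only by the tool move_arm, never from a script. Its argument "rows" is a list of rows, each a list of 3 entries, a list of its own where there are three numbers: the shift along the tool's x, y, z in m, then the turn, a rotation vector about the tool's x, y, z in rad, then the gripper command: -1 is shut, 1 is fully open, values between are in proportion. A call has exactly 10 rows; each row shifts and turns the commanded pose from where the row before left it, along the tool's axes as they then stand; what a row does not reach is not made up. A row lasts 1/8 s, in which the tool goes at most 62.5 mm and 10.7 degrees, less where a joint would pass 70% of its speed; a pose out of reach is approached as far as the arm can. A call is refused whole if a number of a shift passes 0.0625 or a number of a turn 0.188, either way. A call with a gripper value outside its range is refused whole. The fingers move at their own pace and stop on an object; the grip force is fixed at half the most. Time passes only in rows, so rows that do not move let the fingers close, or fill a call up. It gives the time, the measured TCP pose, the force and the opening at its end, in the units of the state.
- monitor.sense(): the state, without advancing time (a new reading comes with each control period).
- optics.get_image(name): name is "scene" or "top"; returns a dict with "pixels" (480x640x3 uint8, red, green, blue), "fx", "fy", "cx", "cy" (pixels), "dist" ([k1, k2, p1, p2, k3] as OpenCV has them; the pictures are not rectified), "rvec" (rotation vector, rad) and "tvec" (3), from world to camera coordinates, as OpenCV has them. Camera axes: x right, y down, z forward; pixel columns grow to the right and rows downward; lengths in m; the calibration is good to about 2 mm. A picture is of the moment at which its call begins. There is no depth.
- sign_off(): hands the job in, once; it reports no verdict.
The state is a dict: "clock": time; "qpos": joint angles; "joint_vel": joint speeds; "joint_torque": joint torques, N m; "tool_pos": TCP position; "orientation": TCP orientation; "ft_force": force on the tool from outside, world axes, zero at the start; "ft_torque": the same for the moment, N m; "grip_width": opening from 0.0 (shut) to 1.0 (fully open).
Only numpy, scipy, OpenCV 4.12 (cv2) and the standard library are available. Lean on these libraries where they do the work, as an engineer would, in place of code of your own. Each camera call takes 0.05 s, during which the arm holds its last target. There are 200 camera calls.

## Working session

There is one attempt and no reset: what is moved stays moved. The work goes in short steps, Python scripts to look and compute and a tool call to move; the robot and the scene stay as the last step left them, time stands still between calls to the robot, and variables do not carry over. Pictures are saved under pics/ and viewed, about 12 in all and at most 16, crops included, and the job is handed in when it is done.

Besides the shell and the picture viewer there is one more tool, called after ">>>" by a JSON object that holds its "api" and its "payload", one argument or row to a line. move_arm: Moves the arm, as the interface text tells. Its arguments: {"type":"object","properties":{"rows":{"type":"array"}},"required":["rows"]}

```bash
mkdir -p pics; cat > h.py <<'E'
import numpy as np, cv2
from rig import monitor, optics, sign_off, robot
def snap(name,fn=None):
    d=optics.get_image(name); 
    if fn: cv2.imwrite('pics/'+fn,d['pixels'][:,:,::-1])
    return d
def ray(d,uv):
    K=np.array([[d['fx'],0,d['cx']],[0,d['fy'],d['cy']],[0,0,1]])
    n=cv2.undistortPoints(np.array(uv,float).reshape(-1,1,2),K,np.array(d['dist'])).reshape(-1,2)
    R=cv2.Rodrigues(np.array(d['rvec'],float))[0]; t=np.array(d['tvec'],float).ravel()
    return -R.T@t, np.c_[n,np.ones(len(n))]@R
def onplane(d,uv,z):
    o,v=ray(d,uv); return o+v*((z-o[2])/v[:,2])[:,None]
def proj(d,P):
    K=np.array([[d['fx'],0,d['cx']],[0,d['fy'],d['cy']],[0,0,1]])
    return cv2.projectPoints(np.array(P,float).reshape(-1,3),np.array(d['rvec'],float),np.array(d['tvec'],float),K,np.array(d['dist']))[0].reshape(-1,2)
E
python3 - <<'E'
from h import *
for n in('top','scene'):
    d=snap(n,n+'1.png'); print(n,ray(d,[[320,240]]))
s=monitor.sense(); print(s)
E
```

```text
top (array([0.47434448, 0.06472678, 1.34712673]), array([[ 6.00647252e-02, -2.09013305e-04, -9.98194465e-01]]))
scene (array([1.31652409, 0.44757241, 0.76174009]), array([[-0.7020522 , -0.34745204, -0.62161925]]))
{'clock': 0.1, 'qpos': array([-1.32696604e+00,  2.76516729e-01,  1.50598953e+00,  2.79895051e-06,
        1.36071123e+00, -1.21023396e-01]), 'joint_vel': array([ 0.00015577, -0.00118036, -0.00259592, -0.00016808, -0.00043637,
        0.00058797]), 'joint_torque': array([ 4.91747323e-04, -4.17698658e+01, -2.46404135e+01, -1.87820169e-04,
        5.74293867e-03,  1.15566684e-05]), 'tool_pos': array([ 0.20503703, -0.53670109,  0.23054156]), 'orientation': array([ 0.58279243, -0.58202995,  0.40142459, -0.40056513]), 'ft_force': array([1.00501851, 1.05177139, 0.16211181]), 'ft_torque': array([-0.05360121, -0.02412985, -0.03347177]), 'grip_width': 1.0011787417642735}
```

View pics/top1.png

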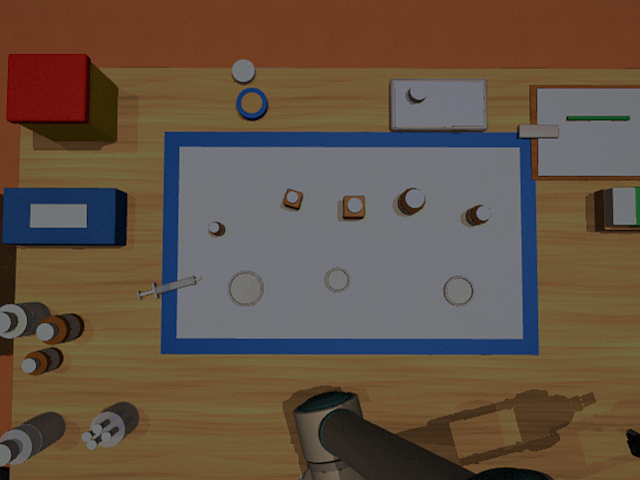

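View pics/scene1.png

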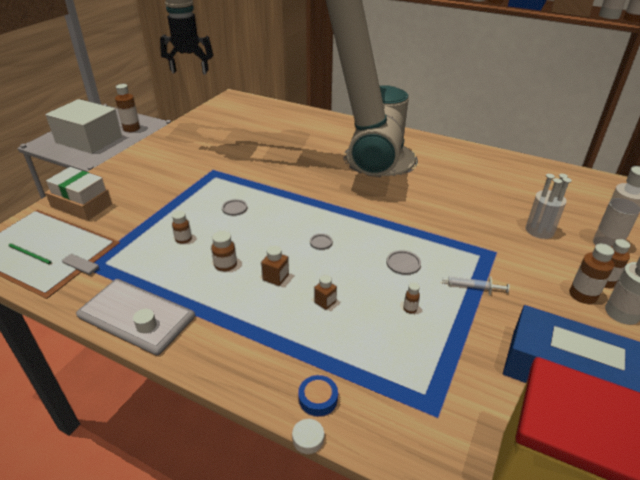

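The top view shows the small bottle at about (215,228), large at (411,202) and medium at (479,215). The squares are at (292,199) and (354,206). The stands are large (246,288), small (337,280) and medium (458,291). The scene view agrees.

```bash
python3 - <<'E'
from h import *
d=snap('top'); p=d['pixels']
c=p[140:350,160:540]; 
big=cv2.convertScaleAbs(cv2.resize(c[30:175,20:350,::-1],None,fx=2.4,fy=2.4,interpolation=cv2.INTER_CUBIC),alpha=1.6)
cv2.imwrite('pics/crop1.png',big)
hsv=cv2.cvtColor(p,cv2.COLOR_RGB2HSV)
for y,x in[(200,413),(200,250),(210,483),(288,246),(225,214)]: print((x,y),p[y,x],hsv[y,x])
s=snap('scene'); cs=s['pixels'][185:320,150:460,::-1]
cv2.imwrite('pics/crop2.png',cv2.resize(cs,None,fx=2.5,fy=2.5,interpolation=cv2.INTER_CUBIC))
E
```

```text
(413, 200) [115 116 126] [117  22 126]
(250, 200) [115 117 120] [108  11 120]
(483, 210) [116 118 125] [113  18 125]
(246, 288) [114 117 113] [ 53   9 117]
(214, 225) [114 115 125] [117  22 125]
```

View pics/crop1.png

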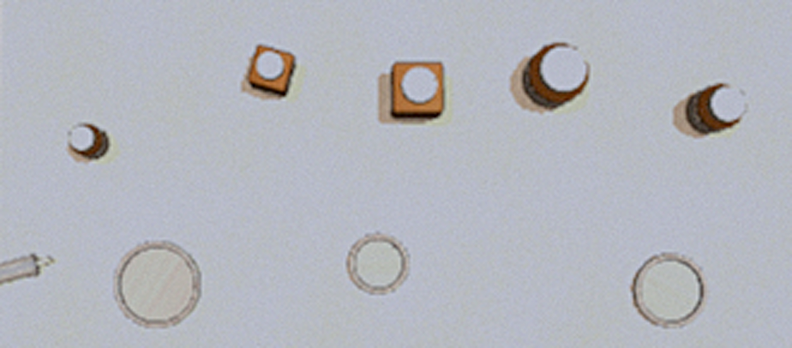

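View pics/crop2.png

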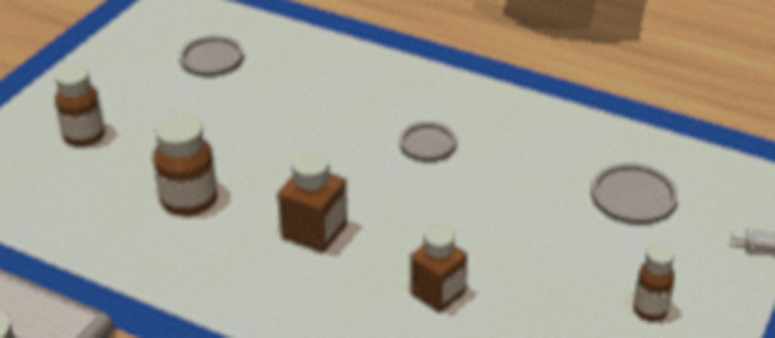

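```bash
python3 - <<'E'
from h import *
ds=[snap('top') for _ in range(8)]; d=ds[0]
p=np.mean([x['pixels'] for x in ds],0).astype(np.float32)
U=6
def up(x0,y0,w):
    return cv2.resize(p[y0-w:y0+w,x0-w:x0+w],None,fx=U,fy=U,interpolation=cv2.INTER_CUBIC)
def back(c,x0,y0,w): return [(c[0]+.5)/U-.5+x0-w,(c[1]+.5)/U-.5+y0-w]
tiles=[]
f=d['fx']
for n,(x0,y0),z,dia in[('small',(214,227),.068,.023),('med',(483,213),.076,.032),('large',(414,199),.084,.041),('sqs',(292,197),.07,.02),('sqt',(355,205),.082,.02)]:
    w=16;a=up(x0,y0,w); g=np.clip((a[:,:,2]-(a[:,:,0]+a[:,:,1])/2),-10,20)
    pix=f*dia/(1.347-z)
    # amber/dark mask too
    m=(cv2.GaussianBlur(g,(0,0),3)>6.8).astype(np.uint8)
    k,l,st,ce=cv2.connectedComponentsWithStats(m)
    i=1+np.argmax(st[1:,4]); c,r=cv2.minEnclosingCircle(cv2.findContours((l==i).astype(np.uint8),0,2)[0][0])
    b1=back(ce[i],x0,y0,w); b2=back(c,x0,y0,w)
    print(n,'cap cent',np.round(b1,2),'circ',np.round(b2,2),'dia eq',2*np.sqrt(st[i,4]/np.pi)/U,2*r/U,'exp',pix,'->',np.round(onplane(d,[b1,b2],z),4).tolist())
    t=np.clip(a*1.9,0,255).astype(np.uint8)[:,:,::-1].copy(); cv2.drawContours(t,cv2.findContours((l==i).astype(np.uint8),0,2)[0],-1,(0,255,0),1)
    cv2.drawMarker(t,tuple(int(v) for v in ce[i]),(0,0,255)); tiles.append(cv2.resize(t,(260,260)))
for n,(x0,y0),D in[('sS',(337,280),.056),('sM',(458,291),.068),('sL',(246,288),.080)]:
    w=22;a=up(x0,y0,w); L=a.mean(2); med=np.median(L)
    m=(cv2.GaussianBlur(L,(0,0),2)<med-5).astype(np.uint8)
    cs=[c for c in cv2.findContours(m,0,1)[0]]
    c=cv2.convexHull(np.vstack([q for q in cs if cv2.contourArea(cv2.convexHull(q))>300]))
    e=cv2.fitEllipse(c); b=back(e[0],x0,y0,w)
    print(n,np.round(b,2),np.array(e[1])/U,'exp',f*D/1.337,'->',np.round(onplane(d,[b],.01),4))
    t=np.clip(a*1.9,0,255).astype(np.uint8)[:,:,::-1].copy(); cv2.ellipse(t,e,(0,255,0),1); tiles.append(cv2.resize(t,(260,260)))
tiles.append(tiles[0]*0)
cv2.imwrite('pics/t1.png',cv2.resize(np.vstack([np.hstack(tiles[i:i+3]) for i in(0,3,6)]),(600,600)))
E
```

```text
small cap cent [204.36 237.22] circ [205.58 237.  ] dia eq 13.515713333167596 19.31739552815755 exp 10.810587256806262 -> [[0.5567, 0.311, 0.068], [0.5571, 0.3084, 0.068]]
med cap cent [487.06 207.37] circ [488.12 207.19] dia eq 18.848586173669418 28.207850138346355 exp 15.13548781331258 -> [[0.6211, -0.2905, 0.076], [0.6215, -0.2928, 0.076]]
large cap cent [414.51 198.13] circ [414.49 198.1 ] dia eq 17.63186477676621 18.134747823079426 exp 19.51517729214994 -> [[0.6395, -0.1351, 0.084], [0.6396, -0.1351, 0.084]]
sqs cap cent [289.14 189.13] circ [291.5  195.71] dia eq 21.145195359533364 43.91655985514323 exp 9.415233462568661 -> [[0.6601, 0.1307, 0.07], [0.6459, 0.1256, 0.07]]
sqt cap cent [353.24 192.78] circ [354.5 195.5] dia eq 15.506947963067654 34.70914204915365 exp 9.504547930197772 -> [[0.6508, -0.0057, 0.082], [0.6451, -0.0084, 0.082]]
sS [337.12 279.47] [27.20106506 27.33904521] exp 25.17958771036687 -> [[0.4671 0.0263 0.01  ]]
sM [458.45 290.53] [32.44182841 32.84621175] exp 30.575213648302633 -> [[ 0.4432 -0.2428  0.01  ]]
sL [245.16 288.2 ] [37.17345174 37.75118256] exp 35.970839586238384 -> [[0.4473 0.2302 0.01  ]]
```

View pics/t1.png

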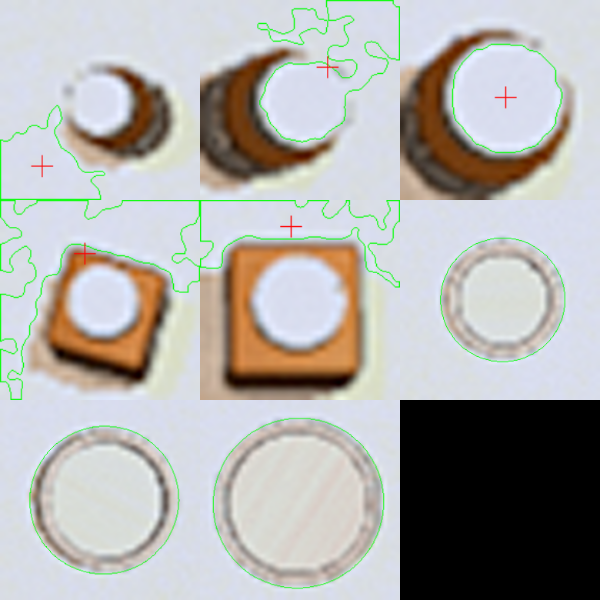

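```bash
python3 - <<'E'
from h import *
from scipy.spatial.transform import Rotation as Ro
ds=[snap('top') for _ in range(6)]; d=ds[0]
p=np.mean([x['pixels'] for x in ds],0).astype(np.float32)
ss=[snap('scene') for _ in range(4)]; s=ss[0]; q=np.mean([x['pixels'] for x in ss],0).astype(np.uint8)
U=8;w=16
hs=cv2.cvtColor(q,cv2.COLOR_RGB2HSV)
am=((hs[:,:,0]<18)&(hs[:,:,1]>120)&(hs[:,:,2]<150)).astype(np.uint8)
for n,(x0,y0),z,dia in[('small',(214,227),.068,.023),('med',(483,213),.076,.032),('large',(414,199),.084,.041)]:
    a=cv2.resize(p[y0-w:y0+w,x0-w:x0+w],None,fx=U,fy=U,interpolation=cv2.INTER_CUBIC)
    g=np.clip(a.mean(2)*1.9,0,255).astype(np.uint8)
    r=d['fx']*dia/(1.347-z)/2*U
    h=cv2.HoughCircles(g,cv2.HOUGH_GRADIENT,1,300,param1=60,param2=8,minRadius=int(r*.88),maxRadius=int(r*1.1))[0][0]
    b=[(h[0]+.5)/U-.5+x0-w,(h[1]+.5)/U-.5+y0-w]; P=onplane(d,[b],z)[0]
    print(n,np.round(b,2),'r/exp',h[2]/r,'->',np.round(P,4))
    # scene check: silhouette axis at amber rows
    lo=proj(s,[[P[0],P[1],0.01],[P[0],P[1],z-.015]]); print('  expected axis px',np.round(lo,1).tolist())
    c=lo.mean(0).astype(int); sub=am[c[1]-22:c[1]+22,c[0]-22:c[0]+22]
    for y in range(44):
        xs=np.flatnonzero(sub[y])
        if len(xs)>3: 
            t=(y+c[1]-22-lo[0,1])/(lo[1,1]-lo[0,1]); print('   row',y+c[1]-22,'mid-exp',round((xs[0]+xs[-1])/2+c[0]-22-(lo[0]+t*(lo[1]-lo[0]))[0],1),'width',len(xs))
m=monitor.sense(); o=m['orientation']; print(np.round(Ro.from_quat(np.r_[o[1:],o[0]]).as_matrix(),3),m['tool_pos'],m['clock'])
E
```

```text
small [213.88 227.12] r/exp 0.93195677 -> [0.5783 0.291  0.068 ]
  expected axis px [[408.6, 305.3], [411.1, 290.5]]
   row 294 mid-exp 2.0 width 6
   row 295 mid-exp 1.6 width 13
   row 296 mid-exp 1.8 width 13
   row 297 mid-exp 2.0 width 13
   row 298 mid-exp 2.2 width 11
   row 299 mid-exp 2.8 width 10
   row 300 mid-exp 3.5 width 9
   row 301 mid-exp 2.7 width 4
   row 311 mid-exp 2.9 width 5
   row 312 mid-exp 3.6 width 5
med [483.12 212.75] r/exp 0.9860931 -> [ 0.6096 -0.282   0.076 ]
  expected axis px [[181.4, 235.8], [177.9, 219.0]]
   row 222 mid-exp 7.0 width 4
   row 223 mid-exp 1.2 width 8
   row 224 mid-exp 1.0 width 15
   row 225 mid-exp 0.8 width 15
   row 226 mid-exp 0.6 width 15
   row 227 mid-exp 0.9 width 14
   row 228 mid-exp 0.2 width 13
   row 229 mid-exp -0.5 width 12
   row 230 mid-exp -1.2 width 7
   row 241 mid-exp -0.5 width 11
   row 242 mid-exp -0.2 width 6
large [414.62 197.88] r/exp 0.99409807 -> [ 0.64   -0.1354  0.084 ]
  expected axis px [[223.3, 261.0], [220.3, 241.0]]
   row 245 mid-exp 2.1 width 5
   row 246 mid-exp 1.4 width 8
   row 247 mid-exp 1.3 width 11
   row 248 mid-exp 1.1 width 22
   row 249 mid-exp 1.0 width 22
   row 250 mid-exp 1.3 width 21
   row 251 mid-exp 1.2 width 21
   row 252 mid-exp 0.6 width 20
   row 253 mid-exp 0.4 width 18
   row 254 mid-exp -0.2 width 17
   row 255 mid-exp 0.1 width 14
   row 256 mid-exp -0.5 width 9
   row 267 mid-exp 0.8 width 5
   row 268 mid-exp -0.3 width 12
   row 269 mid-exp -0.5 width 11
   row 270 mid-exp -0.1 width 4
[[ 0.357  0.     0.934]
 [-0.934 -0.     0.357]
 [ 0.    -1.     0.   ]] [ 0.20515099 -0.53719818  0.23134135] 1.1
```

>>> {"api": "move_arm", "payload": {
  "rows": [
    [[-0.032,0.0025,0.0323],[0,0,0],1],
    [[-0.032,0.0025,0.0323],[0,0,0],1],
    [[-0.032,0.0025,0.0323],[0,0,0],1],
    [[-0.032,0.0025,0.0323],[0,0,0],1],
    [[-0.032,0.0025,0.0323],[0,0,0],1],
    [[-0.032,0.0025,0.0323],[0,0,0],1],
    [[-0.032,0.0025,0.0323],[0,0,0],1],
    [[-0.032,0.0025,0.0323],[0,0,0],1],
    [[-0.032,0.0025,0.0323],[0,0,0],1],
    [[-0.032,0.0025,0.0323],[0,0,0],1]
  ]
}}

```text
clock: 2.35
tool_pos: [0.3933, -0.1217, 0.2065]
orientation: [0.582, -0.582, 0.401, -0.401]
ft_force: [0.9, 0.6, -0.2]
grip_width: 1.0
```

>>> {"api": "move_arm", "payload": {
  "rows": [
    [[-0.032,0.0025,0.0323],[0,0,0],1],
    [[-0.032,0.0025,0.0323],[0,0,0],1],
    [[-0.032,0.0025,0.0323],[0,0,0],1],
    [[-0.032,0.0025,0.0323],[0,0,0],1],
    [[-0.032,0.0025,0.0323],[0,0,0],1],
    [[-0.032,0.0025,0.0323],[0,0,0],1],
    [[-0.032,0.0025,0.0323],[0,0,0],1],
    [[-0.032,0.0025,0.0323],[0,0,0],1],
    [[-0.02,0.0025,0.02],[0,0,0],1],
    [[0,0,0],[0,0,0],1]
  ]
}}

```text
clock: 3.6
tool_pos: [0.5548, 0.2358, 0.1831]
orientation: [-0.583, 0.583, -0.4, 0.4]
ft_force: [-0.6, -0.9, 0.0]
grip_width: 0.996
```

```bash
cat >> h.py <<'E'
from scipy.spatial.transform import Rotation as Ro
def go(P):
    m=monitor.sense(); o=m['orientation']; R=Ro.from_quat(np.r_[o[1:],o[0]]).as_matrix()
    print(np.round(m['tool_pos'],4),'tool delta',np.round(R.T@(np.array(P)-m['tool_pos']),4),'q',np.round(m['qpos'],2),'F',np.round(m['ft_force'],1),'w',round(m['grip_width'],3),'t',m['clock']); print(np.round(R,3).tolist())
E
python3 -c "
from h import *
go([.579,.293,.18]);snap('scene','s2.png')"
```

```text
[0.5548 0.2358 0.1831] tool delta [-0.0447  0.0031  0.0431] q [0.29 0.35 1.52 0.   1.27 1.49] F [-0.6 -0.9  0. ] w 0.996 t 3.6
[[0.359, -0.0, 0.933], [-0.933, 0.0, 0.359], [-0.0, -1.0, -0.0]]
```

View pics/s2.png

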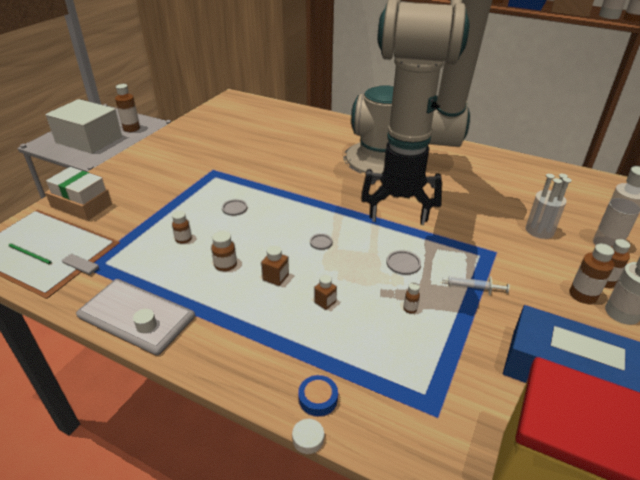

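The gripper is above and just short of the small bottle (411,298), and nothing has been disturbed.

>>> {"api": "move_arm", "payload": {
  "rows": [
    [[-0.022,0.01,0.021],[0,0,0],1],
    [[-0.0225,0.01,0.022],[0,0,0],1],
    [[0,0.01,0],[0,0,0],1],
    [[0,0.02,0],[0,0,0],1],
    [[0,0.025,0],[0,0,0],1],
    [[0,0.025,0],[0,0,0],1],
    [[0,0.025,0],[0,0,0],1],
    [[0,0.025,0],[0,0,0],1],
    [[0,0.018,0],[0,0,0],1],
    [[0,0,0],[0,0,0],1]
  ]
}}

```text
clock: 4.9
tool_pos: [0.5774, 0.2897, 0.0146]
orientation: [-0.581, 0.583, -0.402, 0.401]
ft_force: [-0.8, -0.6, 0.1]
grip_width: 1.001
```

```bash
python3 -c "
from h import *
go([.579,.293,.015]);d=snap('scene');cv2.imwrite('pics/s3.png',cv2.resize(d['pixels'][230:350,340:500,::-1],None,fx=4,fy=4,interpolation=2))"
```

```text
[0.5774 0.2897 0.0146] tool delta [-0.0025 -0.0004  0.0027] q [ 0.36  0.56  1.63 -0.    0.96  1.56] F [-0.8 -0.6  0.1] w 1.001 t 4.9
[[0.356, -0.003, 0.934], [-0.934, -0.002, 0.356], [0.0, -1.0, -0.003]]
```

View pics/s3.png

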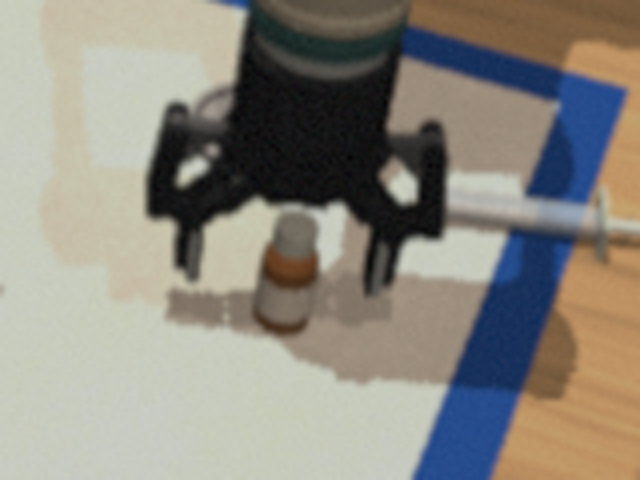

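The bottle (410,300 in full-image pixels) stands between the fingers and is well centred. Closing now.

>>> {"api": "move_arm", "payload": {
  "rows": [
    [[0,0,0],[0,0,0],-1],
    [[0,0,0],[0,0,0],-1],
    [[0,0,0],[0,0,0],-1],
    [[0,0,0],[0,0,0],-1],
    [[0,0,0],[0,0,0],-1],
    [[0,0,0],[0,0,0],-1],
    [[0,0,0],[0,0,0],-1],
    [[0,0,0],[0,0,0],-1],
    [[0,0,0],[0,0,0],-1],
    [[0,0,0],[0,0,0],-1]
  ]
}}

```text
clock: 6.2
tool_pos: [0.5792, 0.2914, 0.0167]
orientation: [0.583, -0.582, 0.401, -0.401]
ft_force: [-0.6, -1.1, 5.6]
grip_width: 0.333
```

```bash
python3 -c "
from h import *
go([.467,.026,.080])"
```

```text
[0.5792 0.2914 0.0167] tool delta [ 0.2079 -0.0636 -0.1994] q [0.36 0.56 1.62 0.   0.96 1.56] F [-0.6 -1.1  5.6] w 0.333 t 6.2
[[0.357, 0.002, 0.934], [-0.934, 0.001, 0.357], [-0.0, -1.0, 0.002]]
```

>>> {"api": "move_arm", "payload": {
  "rows": [
    [[0,-0.008,0],[0,0,0],-1],
    [[0,-0.018,0],[0,0,0],-1],
    [[0,-0.02,0],[0,0,0],-1],
    [[0.01,-0.02,-0.01],[0,0,0],-1],
    [[0.022,0,-0.021],[0,0,0],-1],
    [[0.022,0,-0.021],[0,0,0],-1],
    [[0.022,0,-0.021],[0,0,0],-1],
    [[0.022,0,-0.021],[0,0,0],-1],
    [[0.022,0,-0.021],[0,0,0],-1],
    [[0.022,0,-0.021],[0,0,0],-1]
  ]
}}

```text
clock: 7.45
tool_pos: [0.5013, 0.1083, 0.0828]
orientation: [-0.582, 0.582, -0.401, 0.401]
ft_force: [0.6, -0.3, -0.6]
grip_width: 0.333
```

>>> {"api": "move_arm", "payload": {
  "rows": [
    [[0.022,0,-0.021],[0,0,0],-1],
    [[0.022,0,-0.021],[0,0,0],-1],
    [[0.015,0,-0.014],[0,0,0],-1],
    [[0.007,0,-0.0074],[0,0,0],-1],
    [[0,0,0],[0,0,0],-1],
    [[0,0,0],[0,0,0],-1],
    [[0,0,0],[0,0,0],-1],
    [[0,0,0],[0,0,0],-1],
    [[0,0,0],[0,0,0],-1],
    [[0,0,0],[0,0,0],-1]
  ]
}}

```text
clock: 8.7
tool_pos: [0.4666, 0.0257, 0.0817]
orientation: [-0.582, 0.582, -0.401, 0.401]
ft_force: [0.4, -0.1, -0.3]
grip_width: 0.332
```

```bash
python3 -c "
from h import *
go([.467,.026,.0815]);go([.467,.026,.0815])
print(proj(snap('scene'),[[.467,.0263,.01],[.467,.0263,.066]]))
d=snap('scene');cv2.imwrite('pics/s4.png',cv2.resize(d['pixels'][160:280,240:400,::-1],None,fx=4,fy=4,interpolation=2))"
```

```text
[0.4666 0.0257 0.0817] tool delta [-0.0001  0.0002  0.0005] q [-0.09  0.26  1.95 -0.    0.93  1.11] F [ 0.4 -0.1 -0.3] w 0.332 t 8.7
[[0.357, -0.0, 0.934], [-0.934, -0.0, 0.357], [0.0, -1.0, -0.0]]
[0.4666 0.0257 0.0817] tool delta [-0.0001  0.0002  0.0005] q [-0.09  0.26  1.95 -0.    0.93  1.11] F [ 0.4 -0.1 -0.3] w 0.332 t 8.7
[[0.357, -0.0, 0.934], [-0.934, -0.0, 0.357], [0.0, -1.0, -0.0]]
[[319.69534862 239.7548845 ]
 [319.9177054  221.18361811]]
```

View pics/s4.png

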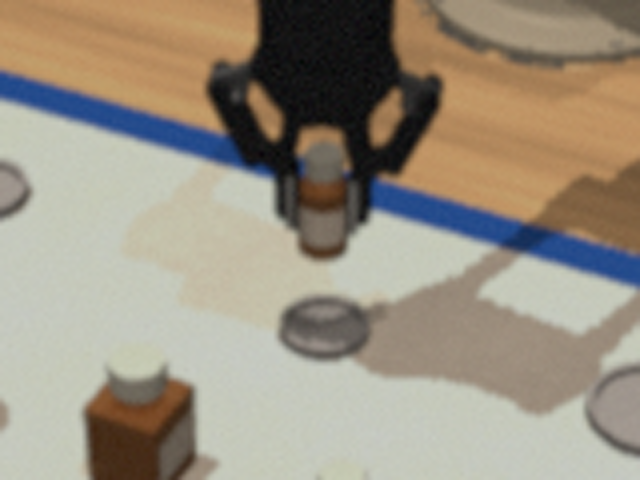

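Bottle and stand line up in view: bottle base at (320.6,222), stand centre at (321,241). Lowering.

>>> {"api": "move_arm", "payload": {
  "rows": [
    [[0,0.015,0],[0,0,0],-1],
    [[0,0.02,0],[0,0,0],-1],
    [[0,0.012,0],[0,0,0],-1],
    [[0,0.006,0],[0,0,0],-1],
    [[0,0.003,0],[0,0,0],-1],
    [[0,0.002,0],[0,0,0],-1],
    [[0,0.001,0],[0,0,0],-1],
    [[0,0.001,0],[0,0,0],-1],
    [[0,0.001,0],[0,0,0],-1],
    [[0,0,0],[0,0,0],-1]
  ]
}}

```text
clock: 10.05
tool_pos: [0.4665, 0.0256, 0.0208]
orientation: [-0.582, 0.582, -0.401, 0.401]
ft_force: [0.3, -0.1, -0.6]
grip_width: 0.331
```

>>> {"api": "move_arm", "payload": {
  "rows": [
    [[0,0.0005,0],[0,0,0],-1],
    [[0,0.0005,0],[0,0,0],-1],
    [[0,0,0],[0,0,0],-1],
    [[0,0,0],[0,0,0],-1],
    [[0,0,0],[0,0,0],-1],
    [[0,0,0],[0,0,0],-1],
    [[0,0,0],[0,0,0],-1],
    [[0,0,0],[0,0,0],-1],
    [[0,0,0],[0,0,0],-1],
    [[0,0,0],[0,0,0],-1]
  ]
}}

```text
clock: 11.3
tool_pos: [0.4666, 0.0256, 0.0206]
orientation: [0.582, -0.582, 0.401, -0.401]
ft_force: [-2.6, 0.7, 7.8]
grip_width: 0.331
```

>>> {"api": "move_arm", "payload": {
  "rows": [
    [[0,0,0],[0,0,0],-0.2],
    [[0,0,0],[0,0,0],0],
    [[0,0,0],[0,0,0],0.2],
    [[0,0,0],[0,0,0],0.5],
    [[0,0,0],[0,0,0],1],
    [[0,0,0],[0,0,0],1],
    [[0,0,0],[0,0,0],1],
    [[0,-0.01,0],[0,0,0],1],
    [[0,-0.03,0],[0,0,0],1],
    [[0,-0.04,0],[0,0,0],1]
  ]
}}

```text
clock: 12.55
tool_pos: [0.4659, 0.0256, 0.1006]
orientation: [-0.582, 0.583, -0.402, 0.4]
ft_force: [0.1, 0.6, 0.9]
grip_width: 1.0
```

```bash
python3 -c "
from h import *
go([.6096,-.282,.15])"
```

```text
[0.4659 0.0256 0.1006] tool delta [ 0.3386 -0.0497  0.0244] q [-0.09  0.23  1.93 -0.    0.98  1.11] F [0.1 0.6 0.9] w 1.0 t 12.55
[[0.357, -0.002, 0.934], [-0.934, 0.0, 0.357], [-0.001, -1.0, -0.002]]
```

>>> {"api": "move_arm", "payload": {
  "rows": [
    [[0,-0.03,0],[0,0,0],1],
    [[0.02,-0.02,0.0014],[0,0,0],1],
    [[0.045,0,0.0033],[0,0,0],1],
    [[0.045,0,0.0033],[0,0,0],1],
    [[0.045,0,0.0033],[0,0,0],1],
    [[0.045,0,0.0033],[0,0,0],1],
    [[0.045,0,0.0033],[0,0,0],1],
    [[0.045,0,0.0033],[0,0,0],1],
    [[0.0486,0,0.0032],[0,0,0],1],
    [[0,0,0],[0,0,0],1]
  ]
}}

```text
clock: 13.8
tool_pos: [0.6113, -0.2856, 0.1499]
orientation: [-0.582, 0.582, -0.401, 0.403]
ft_force: [-0.0, 0.0, -0.0]
grip_width: 0.997
```

```bash
python3 -c "
from h import *
go([.6096,-.282,.018]);snap('scene','s5.png')"
```

```text
[ 0.6113 -0.2856  0.1499] tool delta [-0.0043  0.1318 -0.0004] q [-0.54  0.47  1.4  -0.    1.27  0.67] F [-0.  0. -0.] w 0.997 t 13.8
[[0.354, 0.001, 0.935], [-0.935, -0.002, 0.354], [0.002, -1.0, 0.001]]
```

View pics/s5.png

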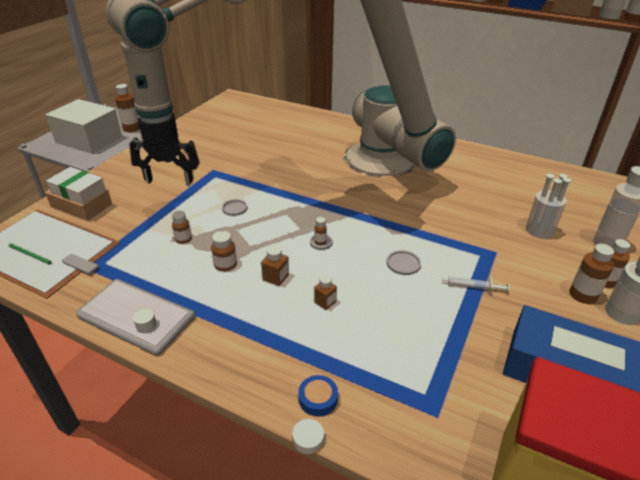

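The small bottle stands upright in its stand at (320,232). The gripper is above the medium bottle.

>>> {"api": "move_arm", "payload": {
  "rows": [
    [[-0.001,0.015,0],[0,0,0],1],
    [[0,0.025,0],[0,0,0],1],
    [[0,0.025,0],[0,0,0],1],
    [[0,0.025,0],[0,0,0],1],
    [[0,0.025,0],[0,0,0],1],
    [[0,0.012,0],[0,0,0],1],
    [[0,0.005,0],[0,0,0],1],
    [[0,0,0],[0,0,0],1],
    [[0,0,0],[0,0,0],1],
    [[0,0,0],[0,0,0],1]
  ]
}}

```text
clock: 15.1
tool_pos: [0.6103, -0.2814, 0.0187]
orientation: [0.582, -0.582, 0.4, -0.402]
ft_force: [-1.0, -0.1, -1.2]
grip_width: 0.999
```

```bash
python3 -c "
from h import *
go([.6096,-.282,.018]);d=snap('scene');cv2.imwrite('pics/s6.png',cv2.resize(d['pixels'][170:290,110:270,::-1],None,fx=4,fy=4,interpolation=2))"
```

```text
[ 0.6103 -0.2814  0.0187] tool delta [ 0.0003  0.0007 -0.0008] q [-0.54  0.58  1.56 -0.    1.    0.67] F [-1.  -0.1 -1.2] w 0.999 t 15.1
[[0.357, 0.001, 0.934], [-0.934, -0.001, 0.357], [0.001, -1.0, 0.001]]
```

View pics/s6.png

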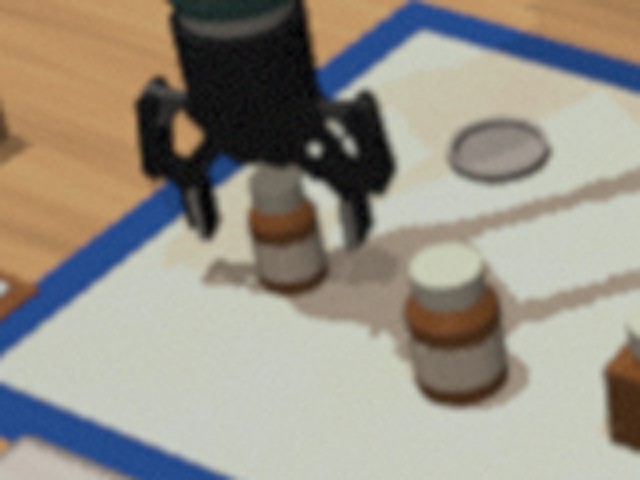

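The medium bottle (182,230) is between the fingers. Closing.

>>> {"api": "move_arm", "payload": {
  "rows": [
    [[0,0,0],[0,0,0],-1],
    [[0,0,0],[0,0,0],-1],
    [[0,0,0],[0,0,0],-1],
    [[0,0,0],[0,0,0],-1],
    [[0,0,0],[0,0,0],-1],
    [[0,0,0],[0,0,0],-1],
    [[0,0,0],[0,0,0],-1],
    [[0,0,0],[0,0,0],-1],
    [[0,0,0],[0,0,0],-1],
    [[0,0,0],[0,0,0],-1]
  ]
}}

```text
clock: 16.4
tool_pos: [0.6101, -0.2813, 0.0182]
orientation: [0.582, -0.582, 0.401, -0.401]
ft_force: [0.1, -0.6, 5.8]
grip_width: 0.479
```

```bash
python3 -c "
from h import *
go([.4432,-.2428,.085])"
```

```text
[ 0.6101 -0.2813  0.0182] tool delta [-0.0954 -0.067  -0.1422] q [-0.54  0.58  1.56 -0.    1.    0.67] F [ 0.1 -0.6  5.8] w 0.479 t 16.4
[[0.357, 0.001, 0.934], [-0.934, -0.001, 0.357], [0.001, -1.0, 0.001]]
```

>>> {"api": "move_arm", "payload": {
  "rows": [
    [[0,-0.008,0],[0,0,0],-1],
    [[0,-0.018,0],[0,0,0],-1],
    [[0,-0.02,0],[0,0,0],-1],
    [[-0.007,-0.02,-0.0105],[0,0,0],-1],
    [[-0.0164,0,-0.0247],[0,0,0],-1],
    [[-0.018,0,-0.0268],[0,0,0],-1],
    [[-0.018,0,-0.0268],[0,0,0],-1],
    [[-0.018,0,-0.0268],[0,0,0],-1],
    [[-0.013,0,-0.0188],[0,0,0],-1],
    [[-0.005,0,-0.0078],[0,0,0],-1]
  ]
}}

```text
clock: 17.65
tool_pos: [0.441, -0.2419, 0.0846]
orientation: [-0.582, 0.582, -0.401, 0.401]
ft_force: [0.3, 0.1, -1.0]
grip_width: 0.474
```

>>> {"api": "move_arm", "payload": {
  "rows": [
    [[0,0,0],[0,0,0],-1],
    [[0,0,0],[0,0,0],-1],
    [[0,0.015,0],[0,0,0],-1],
    [[0,0.015,0],[0,0,0],-1],
    [[0,0.01,0],[0,0,0],-1],
    [[0,0.005,0],[0,0,0],-1],
    [[0,0,0],[0,0,0],-1],
    [[0,0,0],[0,0,0],-1],
    [[0,0,0],[0,0,0],-1],
    [[0,0,0],[0,0,0],-1]
  ]
}}

```text
clock: 18.9
tool_pos: [0.4431, -0.2428, 0.0392]
orientation: [-0.582, 0.582, -0.401, 0.401]
ft_force: [0.7, 0.2, -1.3]
grip_width: 0.477
```

```bash
python3 -c "
from h import *
go([.4432,-.2428,.022]);d=snap('scene');print(proj(d,[[.4432,-.2428,.01],[.4432,-.2428,.0205]]));cv2.imwrite('pics/s7.png',cv2.resize(d['pixels'][140:260,160:320,::-1],None,fx=4,fy=4,interpolation=2))"
```

```text
[ 0.4431 -0.2428  0.0392] tool delta [-0.      0.0172  0.0001] q [-0.64  0.36  1.93 -0.    0.85  0.57] F [ 0.7  0.2 -1.3] w 0.477 t 18.9
[[0.357, 0.001, 0.934], [-0.934, -0.001, 0.357], [0.001, -1.0, 0.0]]
[[233.37790708 205.79762947]
 [232.98885519 202.51958068]]
```

View pics/s7.png

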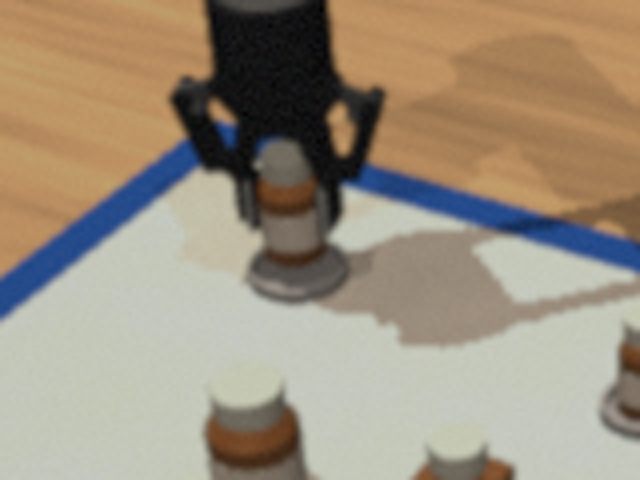

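Base at (233.5,203) against the expected (233,202.5), so it is over the stand. Lowering to contact.

>>> {"api": "move_arm", "payload": {
  "rows": [
    [[0,0.006,0],[0,0,0],-1],
    [[0,0.004,0],[0,0,0],-1],
    [[0,0.003,0],[0,0,0],-1],
    [[0,0.001,0],[0,0,0],-1],
    [[0,0.001,0],[0,0,0],-1],
    [[0,0.001,0],[0,0,0],-1],
    [[0,0.0005,0],[0,0,0],-1],
    [[0,0,0],[0,0,0],-1],
    [[0,0,0],[0,0,0],-1],
    [[0,0,0],[0,0,0],-1]
  ]
}}

```text
clock: 20.2
tool_pos: [0.443, -0.2428, 0.0224]
orientation: [-0.582, 0.582, -0.401, 0.401]
ft_force: [0.4, -0.0, -1.0]
grip_width: 0.475
```

>>> {"api": "move_arm", "payload": {
  "rows": [
    [[0,0.0005,0],[0,0,0],-1],
    [[0,0,0],[0,0,0],-1],
    [[0,0,0],[0,0,0],-1],
    [[0,0.0003,0],[0,0,0],-1],
    [[0,0,0],[0,0,0],-1],
    [[0,0,0],[0,0,0],-1],
    [[0,0,0],[0,0,0],-1],
    [[0,0,0],[0,0,0],-1],
    [[0,0,0],[0,0,0],-1],
    [[0,0,0],[0,0,0],-1]
  ]
}}

```text
clock: 21.45
tool_pos: [0.443, -0.2427, 0.0222]
orientation: [-0.582, 0.582, -0.401, 0.401]
ft_force: [-1.1, 0.4, 6.9]
grip_width: 0.475
```

Contact at 7 N. Releasing and rising.

>>> {"api": "move_arm", "payload": {
  "rows": [
    [[0,0,0],[0,0,0],0.1],
    [[0,0,0],[0,0,0],0.25],
    [[0,0,0],[0,0,0],0.5],
    [[0,0,0],[0,0,0],1],
    [[0,0,0],[0,0,0],1],
    [[0,0,0],[0,0,0],1],
    [[0,0,0],[0,0,0],1],
    [[0,-0.01,0],[0,0,0],1],
    [[0,-0.03,0],[0,0,0],1],
    [[0,-0.05,0],[0,0,0],1]
  ]
}}

```text
clock: 22.7
tool_pos: [0.4419, -0.242, 0.1117]
orientation: [0.582, -0.582, 0.402, -0.4]
ft_force: [1.6, -0.7, 0.2]
grip_width: 1.003
```

>>> {"api": "move_arm", "payload": {
  "rows": [
    [[0,-0.04,0],[0,0,0],1],
    [[0,0,0],[0,0,0],1],
    [[0,0,0],[0,0,0],1],
    [[0,0,0],[0,0,0],1],
    [[0,0,0],[0,0,0],1],
    [[0,0,0],[0,0,0],1],
    [[0,0,0],[0,0,0],1],
    [[0,0,0],[0,0,0],1],
    [[0,0,0],[0,0,0],1],
    [[0,0,0],[0,0,0],1]
  ]
}}

```text
clock: 23.95
tool_pos: [0.4429, -0.2427, 0.1515]
orientation: [-0.582, 0.582, -0.401, 0.401]
ft_force: [0.1, -1.1, 0.4]
grip_width: 1.001
```

```bash
python3 -c "
from h import *
go([.640,-.1355,.021])"
```

```text
[ 0.4429 -0.2427  0.1515] tool delta [-0.0299  0.1305  0.2224] q [-0.64  0.23  1.78 -0.    1.13  0.57] F [ 0.1 -1.1  0.4] w 1.001 t 23.95
[[0.357, 0.0, 0.934], [-0.934, -0.0, 0.357], [0.0, -1.0, 0.0]]
```

>>> {"api": "move_arm", "payload": {
  "rows": [
    [[-0.004,0,0.03],[0,0,0],1],
    [[-0.006,0,0.045],[0,0,0],1],
    [[-0.006,0,0.045],[0,0,0],1],
    [[-0.006,0,0.045],[0,0,0],1],
    [[-0.006,0,0.04],[0,0,0],1],
    [[-0.002,0,0.0174],[0,0,0],1],
    [[0,0,0],[0,0,0],1],
    [[0,0,0],[0,0,0],1],
    [[0,0.02,0],[0,0,0],1],
    [[0,0.02,0],[0,0,0],1]
  ]
}}

```text
clock: 25.2
tool_pos: [0.6388, -0.1365, 0.1118]
orientation: [-0.582, 0.582, -0.401, 0.402]
ft_force: [0.1, -0.2, -0.7]
grip_width: 1.004
```

```bash
python3 -c "
from h import *
go([.640,-.1355,.021]);d=snap('scene');cv2.imwrite('pics/s8.png',cv2.resize(d['pixels'][140:300,140:350,::-1],None,fx=3.5,fy=3.5,interpolation=2))"
```

```text
[ 0.6388 -0.1365  0.1118] tool delta [-0.0006  0.0908  0.0015] q [-0.32  0.47  1.5  -0.    1.17  0.89] F [ 0.1 -0.2 -0.7] w 1.004 t 25.2
[[0.355, 0.0, 0.935], [-0.935, -0.001, 0.355], [0.001, -1.0, 0.0]]
```

View pics/s8.png

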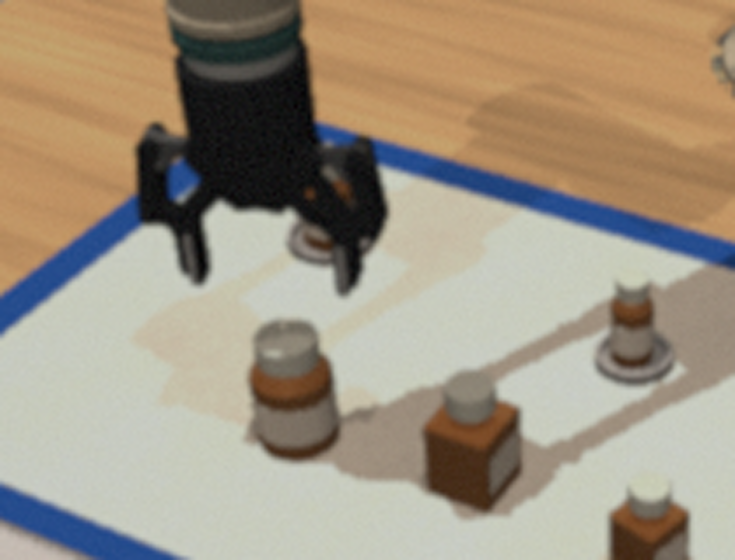

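The medium bottle stands in its stand at (232,205). The gripper is above the large bottle at (224,257) and nearly centred. Descending.

>>> {"api": "move_arm", "payload": {
  "rows": [
    [[-0.002,0.015,0.0005],[0,0,0],1],
    [[0,0.02,0],[0,0,0],1],
    [[0,0.02,0],[0,0,0],1],
    [[0,0.02,0],[0,0,0],1],
    [[0,0.01,0],[0,0,0],1],
    [[0,0.0055,0],[0,0,0],1],
    [[0,0,0],[0,0,0],1],
    [[0,0,0],[0,0,0],1],
    [[0,0,0],[0,0,0],1],
    [[0,0,0],[0,0,0],1]
  ]
}}

```text
clock: 26.5
tool_pos: [0.6399, -0.1333, 0.0214]
orientation: [0.582, -0.582, 0.401, -0.401]
ft_force: [-0.7, -0.6, 0.2]
grip_width: 0.999
```

>>> {"api": "move_arm", "payload": {
  "rows": [
    [[0,0,0],[0,0,0],0.6],
    [[0,0,0],[0,0,0],0.4],
    [[0,0,0],[0,0,0],0.2],
    [[0,0,0],[0,0,0],0],
    [[0,0,0],[0,0,0],-1],
    [[0,0,0],[0,0,0],-1],
    [[0,0,0],[0,0,0],-1],
    [[0,0,0],[0,0,0],-1],
    [[0,0,0],[0,0,0],-1],
    [[0,0,0],[0,0,0],-1]
  ]
}}

```text
clock: 27.75
tool_pos: [0.64, -0.1334, 0.0213]
orientation: [0.582, -0.582, 0.401, -0.401]
ft_force: [-0.2, -0.1, 5.4]
grip_width: 0.615
```

```bash
python3 -c "
from h import *
go([.4473,.2302,.14])"
```

```text
[ 0.64   -0.1334  0.0213] tool delta [-0.4083 -0.1189 -0.0502] q [-0.31  0.56  1.6  -0.    0.98  0.89] F [-0.2 -0.1  5.4] w 0.615 t 27.75
[[0.357, 0.001, 0.934], [-0.934, -0.0, 0.357], [0.001, -1.0, 0.0]]
```

>>> {"api": "move_arm", "payload": {
  "rows": [
    [[0,-0.008,0],[0,0,0],-1],
    [[0,-0.02,0],[0,0,0],-1],
    [[0,-0.03,0],[0,0,0],-1],
    [[0,-0.03,0],[0,0,0],-1],
    [[0,-0.022,0],[0,0,0],-1],
    [[0,-0.01,0],[0,0,0],-1],
    [[-0.015,0,-0.002],[0,0,0],-1],
    [[-0.03,0,-0.0036],[0,0,0],-1],
    [[-0.035,0,-0.0043],[0,0,0],-1],
    [[-0.035,0,-0.0043],[0,0,0],-1]
  ]
}}

```text
clock: 29.0
tool_pos: [0.583, -0.029, 0.1392]
orientation: [-0.582, 0.583, -0.402, 0.4]
ft_force: [0.7, 0.0, -0.9]
grip_width: 0.608
```

>>> {"api": "move_arm", "payload": {
  "rows": [
    [[-0.035,0,-0.0043],[0,0,0],-1],
    [[-0.035,0,-0.0043],[0,0,0],-1],
    [[-0.035,0,-0.0043],[0,0,0],-1],
    [[-0.035,0,-0.0043],[0,0,0],-1],
    [[-0.035,0,-0.0043],[0,0,0],-1],
    [[-0.035,0,-0.0043],[0,0,0],-1],
    [[-0.035,0,-0.0043],[0,0,0],-1],
    [[-0.03,0,-0.0036],[0,0,0],-1],
    [[-0.0183,0,-0.0023],[0,0,0],-1],
    [[0,0,0],[0,0,0],-1]
  ]
}}

```text
clock: 30.25
tool_pos: [0.4458, 0.2308, 0.1403]
orientation: [-0.582, 0.583, -0.401, 0.4]
ft_force: [0.7, -0.3, -1.7]
grip_width: 0.61
```

>>> {"api": "move_arm", "payload": {
  "rows": [
    [[0,0,0],[0,0,0],-1],
    [[0,0,0],[0,0,0],-1],
    [[0,0.015,0],[0,0,0],-1],
    [[0,0.025,0],[0,0,0],-1],
    [[0,0.025,0],[0,0,0],-1],
    [[0,0.02,0],[0,0,0],-1],
    [[0,0.01,0],[0,0,0],-1],
    [[0,0.005,0],[0,0,0],-1],
    [[0,0,0],[0,0,0],-1],
    [[0,0,0],[0,0,0],-1]
  ]
}}

```text
clock: 31.5
tool_pos: [0.4477, 0.2304, 0.0416]
orientation: [0.583, -0.582, 0.401, -0.401]
ft_force: [0.9, -0.6, -1.4]
grip_width: 0.614
```

```bash
python3 -c "
from h import *
go([.4473,.2302,.025]);d=snap('scene');print(proj(d,[[.4473,.2302,.01],[.4473,.2302,.02]]));cv2.imwrite('pics/s9.png',cv2.resize(d['pixels'][180:300,320:480,::-1],None,fx=4,fy=4,interpolation=2))"
```

```text
[0.4477 0.2304 0.0416] tool delta [ 0.      0.0166 -0.0005] q [ 0.34  0.36  1.93 -0.    0.86  1.54] F [ 0.9 -0.6 -1.4] w 0.614 t 31.5
[[0.357, 0.001, 0.934], [-0.934, 0.0, 0.357], [0.0, -1.0, 0.001]]
[[401.97690446 260.27590478]
 [402.46528581 256.99124367]]
```

View pics/s9.png

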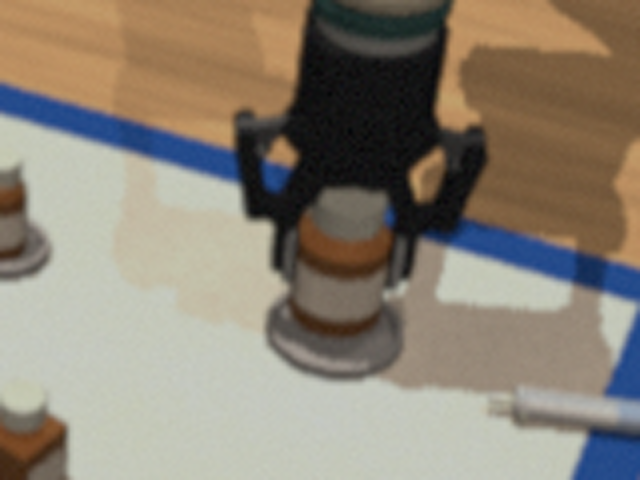

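The large bottle is over its stand: base at (404,259), stand at (403,262). Lowering.

>>> {"api": "move_arm", "payload": {
  "rows": [
    [[0,0.006,0],[0,0,0],-1],
    [[0,0.004,0],[0,0,0],-1],
    [[0,0.003,0],[0,0,0],-1],
    [[0,0.001,0],[0,0,0],-1],
    [[0,0.001,0],[0,0,0],-1],
    [[0,0.0005,0],[0,0,0],-1],
    [[0,0.0005,0],[0,0,0],-1],
    [[0,0,0],[0,0,0],-1],
    [[0,0,0],[0,0,0],-1],
    [[0,0,0],[0,0,0],-1]
  ]
}}

```text
clock: 32.8
tool_pos: [0.4473, 0.2303, 0.0253]
orientation: [0.582, -0.582, 0.401, -0.401]
ft_force: [-1.2, -0.8, 4.3]
grip_width: 0.61
```

>>> {"api": "move_arm", "payload": {
  "rows": [
    [[0,0.0004,0],[0,0,0],-1],
    [[0,0,0],[0,0,0],-1],
    [[0,0,0],[0,0,0],-1],
    [[0,0,0],[0,0,0],-1],
    [[0,0,0],[0,0,0],-1],
    [[0,0,0],[0,0,0],-1],
    [[0,0,0],[0,0,0],-1],
    [[0,0,0],[0,0,0],-1],
    [[0,0,0],[0,0,0],-1],
    [[0,0,0],[0,0,0],-1]
  ]
}}

```text
clock: 34.05
tool_pos: [0.4473, 0.2303, 0.0253]
orientation: [0.583, -0.582, 0.401, -0.401]
ft_force: [-2.8, -0.7, 8.9]
grip_width: 0.613
```

Contact at 9 N. Releasing and rising clear.

>>> {"api": "move_arm", "payload": {
  "rows": [
    [[0,0,0],[0,0,0],0.3],
    [[0,0,0],[0,0,0],0.45],
    [[0,0,0],[0,0,0],0.7],
    [[0,0,0],[0,0,0],1],
    [[0,0,0],[0,0,0],1],
    [[0,0,0],[0,0,0],1],
    [[0,0,0],[0,0,0],1],
    [[0,-0.01,0],[0,0,0],1],
    [[0,-0.03,0],[0,0,0],1],
    [[0,-0.04,0],[0,0,0],1]
  ]
}}

```text
clock: 35.3
tool_pos: [0.4465, 0.23, 0.1053]
orientation: [-0.582, 0.583, -0.401, 0.401]
ft_force: [1.2, -0.2, 0.5]
grip_width: 0.996
```

>>> {"api": "move_arm", "payload": {
  "rows": [
    [[0,-0.04,0],[0,0,0],1],
    [[0,-0.04,0],[0,0,0],1],
    [[0,-0.02,-0.02],[0,0,0],1],
    [[0,0,-0.04],[0,0,0],1],
    [[0,0,-0.04],[0,0,0],1],
    [[0,0,-0.02],[0,0,0],1],
    [[0,0,0],[0,0,0],1],
    [[0,0,0],[0,0,0],1],
    [[0,0,0],[0,0,0],1],
    [[0,0,0],[0,0,0],1]
  ]
}}

```text
clock: 36.55
tool_pos: [0.3358, 0.1877, 0.2044]
orientation: [-0.582, 0.582, -0.401, 0.401]
ft_force: [-0.5, -0.4, -0.6]
grip_width: 1.002
```

```bash
python3 -c "
from h import *
go([.4473,.2302,.2]);d=snap('scene');a=cv2.resize(d['pixels'][170:320,140:520,::-1],(760,300),interpolation=2)
t=snap('top');b=cv2.convertScaleAbs(cv2.resize(t['pixels'][170:315,140:520,::-1],(760,290),interpolation=2),alpha=1.6)
cv2.imwrite('pics/fin.png',np.vstack([a,b]))"
```

```text
[0.3358 0.1877 0.2044] tool delta [0.     0.0043 0.1193] q [ 0.33  0.    1.91 -0.    1.23  1.53] F [-0.5 -0.4 -0.6] w 1.002 t 36.55
[[0.357, -0.0, 0.934], [-0.934, -0.0, 0.357], [0.0, -1.0, -0.0]]
```

View pics/fin.png

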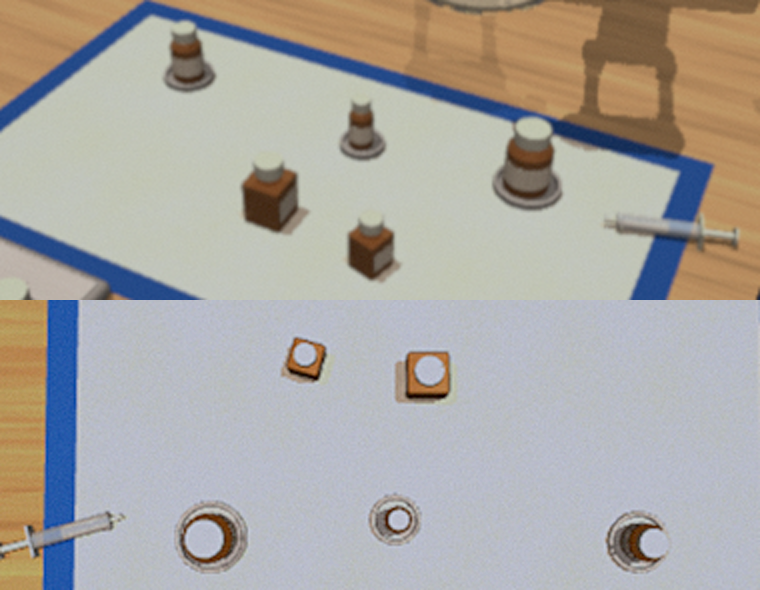

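All three bottles stand upright inside their rims, and the square bottles and syringe haven't moved. Each tool height at contact was 3.9–4.0 mm above its pick height, which matches the recess floor. Handing in.

```bash
python3 -c "
from h import *
print(sign_off())"
```

```text
the job is handed in; nothing more can be done
None
```

All three round bottles now stand upright in their own stands, placed in the order small, medium, large. I handed the job in at about 37 s of the 83 s allowed.

- **Set-down:** each bottle touched its stand at 7–9 N before I opened the gripper. The tool was then 3.9–4.0 mm above its pick height, which matches the 4 mm recess floor.
- **Final views:** both cameras show the three bottles upright within the rims. The two square bottles and the syringe look unmoved, judged by eye rather than measured, and the open gripper is clear of everything.
- **Checks that disagreed:**
  - The automatic cap mask failed on the small and medium bottles, so I used circle detection for all three.
  - For the small bottle the two cameras differed by about 2 pixels (roughly 5 mm), so I shifted its target a little towards the scene camera's reading.
  - The large bottle looked up to about 3 mm off-centre just before set-down.
  - These last two are within the gripper's opening and the 8 mm of play in the recesses.

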